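Find the socket that fits the flange nut

TASK

Find out, by trying them on, which of the three sockets fits the nut of the flange lying in the jig. With that socket fully home over the nut, its rim down on the flange, snug the nut up clockwise by an eighth of a turn or slightly more (not a quarter), and finish still holding the socket by its square adapter, seated on the nut: do not let go. A socket that does not fit goes back to stand upright on the bench; never touch nut or flange with the fingers, and leave the other things where they lie.

Things in the scene. Friction and masses are not known exactly. Their poses are not given: they have to be found in the camera images.
- jig_c (a point): Centre, at bench height, of the assembly jig: a round plate 176 mm across and 5 mm thick with three stop dogs (28 mm high, between 52 and 78 mm from the centre) around the flange to be worked on, which lies centred in it, within 1 mm. Fixed.
- socket_24_c (a point): Steel impact socket for 24 mm nuts with a square adapter fixed in its top, 85 mm tall, standing mouth down. Lower 45 mm: round body 36 mm across, hex bore 26 mm across flats, 34 mm deep. Upper 40 mm: solid square adapter 20 x 20 mm, the place to grip. Point on the axis 42.5 mm above the lower rim; z up; x, y normal to the square's faces, x also normal to two flats of the bore.
- socket_24: The same socket with its adapter, origin at the centre of its lower rim. About 0.25 kg, varying by a quarter.
- socket_30_c (a point): Steel impact socket for 30 mm nuts with a square adapter fixed in its top, 85 mm tall, standing mouth down. Lower 45 mm: round body 44 mm across, hex bore 32 mm across flats, 34 mm deep. Upper 40 mm: solid square adapter 20 x 20 mm, the place to grip. Point on the axis 42.5 mm above the lower rim; z up; x, y normal to the square's faces, x also normal to two flats of the bore.
- socket_30: The same socket with its adapter, origin at the centre of its lower rim. About 0.35 kg, varying by a quarter.
- socket_36_c (a point): Steel impact socket for 36 mm nuts with a square adapter fixed in its top, 85 mm tall, standing mouth down. Lower 45 mm: round body 50 mm across, hex bore 38 mm across flats, 34 mm deep. Upper 40 mm: solid square adapter 20 x 20 mm, the place to grip. Point on the axis 42.5 mm above the lower rim; z up; x, y normal to the square's faces, x also normal to two flats of the bore.
- socket_36: The same socket with its adapter, origin at the centre of its lower rim. About 0.45 kg, varying by a quarter.
- nut_p_c (a point): Hex nut of one of three flanges: centre of its underside, 16 mm above the bench; z up, x normal to two of its flats; turns with the nut. Flange: fixed steel disc 100 mm across, 16 mm thick, nut in its middle. The nuts are 24, 30 and 36 mm across flats (13, 16, 19 mm high, top edge bevelled) with 4 mm of stud above; which size this one is, is not told: find out by trying.
- nut_p (a joint): Angle of that nut in rad: 0 at the start, growing clockwise seen from above, up to 3. It stays where it is left and takes about 0.15 N m to turn; the fitting socket has 6 to 10 degrees of play on it to either side before it follows.
- flange_p: The flange that carries nut_p; origin at the centre of its underside, on the bench.
- nut_q_c (a point): Same point of another of the three flanges (see nut_p_c), size not told. The flange in the jig is the job; the other two are spares. A fitting socket goes down over the nut until its lower rim rests on the flange. One too small stops on top, its rim 15 mm or more above the flange; a fitting one turned more than 10 degrees out of line with the flats stops 9 mm or more up.
- nut_q (a joint): Angle of that nut in rad: 0 at the start, growing clockwise seen from above, up to 3. It stays where it is left and takes about 0.15 N m to turn; the fitting socket has 6 to 10 degrees of play on it to either side before it follows.
- flange_q: The flange that carries nut_q; origin at the centre of its underside, on the bench.
- nut_r_c (a point): Same point of another of the three flanges (see nut_p_c), size not told. A socket too large also goes right down over the nut, but at any angle, even with its bore turned 30 degrees against the nut, and it turns freely about it without turning it: that one does not fit.
- nut_r (a joint): Angle of that nut in rad: 0 at the start, growing clockwise seen from above, up to 3. It stays where it is left and takes about 0.15 N m to turn; the fitting socket has 6 to 10 degrees of play on it to either side before it follows.
- flange_r: The flange that carries nut_r; origin at the centre of its underside, on the bench.
- pipe_ring: Rusty ring cut from pipe, 56 mm across, 40 mm high, standing between the jig and the sockets. A bystander; origin at its underside.
- hammer: Hammer, 260 mm long, lying across the bench beyond the sockets and the jig. A bystander; origin at its underside.
- brush: Brush lying on the bench near the robot, on its right. A bystander; origin at its underside.
- wrench: Open wrench, 200 mm long, lying to the right of the sockets. A bystander; origin at its underside.
- wood_block: Wooden block 90 x 50 x 40 mm, beyond the jig. A bystander; origin at its underside.
- offcut: Piece of angle iron, 80 mm long, 50 mm high, near the robot on its left. A bystander; origin at its underside.
- washer: Loose flat washer, 52 mm across, 5 mm thick, near the robot. A bystander; origin at its underside.
Mind the look-alikes: they are no part of the job. Of the things that look like the part that bears jig_c, take the one that is farthest to the robot's right at the start. What is shaped like the flange_q but red is not meant.

How it is judged:
By the outcome, as a careful person would: the job done as asked, in the order asked, and still so for the second after the job is handed in, while the arm keeps its last pose, push and grip.
It also fails if it takes over 72 s, if anything falls off the work surface, if the arm or the gripper's body presses on something with over 40 N, if the wrist force passes 120 N, or if a joint passes its speed limit or range.

ROBOT

A 7-joint arm with a two-finger parallel gripper is mounted at the origin on the work surface. World frame = base frame: x ahead of the robot, y to its left, z up, the work surface at z = 0. Lengths are in m, angles in rad, forces in N, time in s.
With the tool pointing down it reaches from about 0.4 to 0.85 m from the base axis. Payload 10.4 kg.
Tool frame: the origin (TCP) lies on the centre line of the jaws, within the pads' length; the fingertips stand r.finger_overhang ahead of it and the grasp point (between the pads) lies 5 mm behind it (r.finger_overhang is the distance from the TCP to the fingertips, in m); z points along the fingers, y is the line along which they close (so a half turn about z gives the same grasp; the last joint's range is limited). The gripper opens to 87 mm and grips with 3 to 60 N. Pads are 19 mm wide; open, the fingers measure 117 mm over their backs; the gripper's body (75 mm by 190 mm) begins 51 mm behind the grasp point.
Start: joints at [1.144, 0.332, -0.065, 1.46, 0.022, 1.35, -0.088], TCP at [0.246, -0.575, 0.197] pointing down, gripper open.
Joint ranges: [-2.6, 2.6], [-0.5, 2.12], [-1.47, 1.34], [0.16, 2.42], [-1.27, 4.41], [0.06, 2.06], [-2.6, 2.6]. Speed limits (rad/s): [2.22, 2.22, 2.79, 2.79, 3.14, 3.14, 3.14].

INTERFACE

Orientations are given as a unit quaternion [x, y, z, w].
In Python, from bench import read_state, viewer, r gives the robot as it stands.
- The arm moves only by the tool carry_out, never from a script. Its argument "moves" is a list of rows, each a list of 6 numbers: the shift along the tool's x, y, z in units of 40 mm (1.0 is 40 mm), then the turn, a rotation vector about the tool's x, y, z in units of 8 degrees (1.0 is 8 degrees). A call has 1 to 20 rows; each row shifts and turns the commanded pose from where the row before left it, along the tool's axes as they then stand; what a row does not reach is not made up. A row lasts 1/8 s, in which the tool goes at most 62.5 mm and 10.7 degrees, less where a joint would pass 70% of its speed; a pose out of reach is approached as far as the arm can. A call is refused whole if a number of a shift passes 1 or a number of a turn 1, either way. A call with a gripper value outside its range is refused whole. "fingers" is the finger opening in mm, from 0 to 87, set as the call begins (left out, the last holds). The fingers move at their own pace and stop on an object; "force" is the grip in N (left out, the last holds). Time passes only in rows, so rows that do not move let the fingers close. It gives the time, the measured TCP pose, the force, the opening and the grip force at its end, in the units of the state.
- read_state(): the state, without advancing time (a new reading comes with each control period).
- viewer.camera(name): name is "scene" or "top"; returns a dict with "pixels" (420x560x3 uint8, red, green, blue), "range_z" (420x560 float32, m along the optical axis (not along the pixel's ray), 0 where there is no reading), "fx", "fy", "cx", "cy" (pixels), "xyz" and "orientation" of the camera in the world. Camera axes: x right, y down, z forward; pixel columns grow to the right and rows downward; lengths in m; the calibration is good to about 2 mm. A picture is of the moment at which its call begins.
- r.close_job(): hands the job in; it is judged then, once.
The state is a dict: "time": time; "joint_positions": joint angles; "joint_vel": joint speeds; "joint_torque": joint torques, N m; "ee_pos": TCP position; "eef_rot": TCP orientation; "ft_force": force on the tool from outside, world axes, zero at the start; "torque": the same for the moment, N m; "width": finger opening in m; "grip_force": force on a finger pad.
Only numpy, scipy, OpenCV 4.12 (cv2) and the standard library are available. Lean on these libraries where they do the work, as an engineer would, in place of code of your own. Each camera call takes 0.05 s, during which the arm holds its last target. There are 200 camera calls.

## Working session

There is one attempt and no reset: what is moved stays moved. The work goes in short steps, Python scripts to look and compute and a tool call to move; the robot and the scene stay as the last step left them, time stands still between calls to the robot, and variables do not carry over. Pictures are saved under pics/ and viewed, at most 10 in all, crops included, and the job is handed in when it is done.

Besides the shell and the picture viewer there is one more tool, called after "Call:" by a JSON object that holds its "api" and its "payload". carry_out: Moves the arm, as the interface text tells. Its arguments: {"type":"object","properties":{"moves":{"type":"array","items":{"type":"array","items":{"type":"number"}}},"fingers":{"type":"number"},"force":{"type":"number"}},"required":["moves"]}

```bash
mkdir -p pics
cat > h.py <<'E'
import numpy as np,cv2
from scipy.spatial.transform import Rotation as R
from bench import read_state,viewer,r
def cam(n):
    c=viewer.camera(n);z=c["range_z"];v,u=np.mgrid[:z.shape[0],:z.shape[1]]
    P=np.stack([(u-c["cx"])/c["fx"]*z,(v-c["cy"])/c["fy"]*z,z],-1)
    W=P@R.from_quat(c["orientation"]).as_matrix().T+np.array(c["xyz"]);W[z==0]=np.nan
    return c,c["pixels"],W
E
python3 - <<'E'
from h import *
for n in("top","scene"):
    c,p,W=cam(n);cv2.imwrite(f"pics/{n}0.png",p[...,::-1]);np.save(n+"0.npy",W);print(n,c["xyz"],c["fx"])
print(read_state(),r.finger_overhang)
E
```

```text
top [0.47694343 0.00506325 1.19437861] 422.7966752998351
scene [ 1.2328674  -0.74940486  0.70470778] 486.38274667007653
{'time': 0.1, 'joint_positions': array([ 1.1443921 ,  0.33279368, -0.0646943 ,  1.46087073,  0.0215998 ,
        1.34992068, -0.08854859]), 'joint_vel': array([-2.39827825e-04, -6.29520290e-04, -1.04618111e-03,  2.92856294e-04,
        1.26711170e-03,  7.21322394e-05, -1.60812125e-04]), 'joint_torque': array([ 1.91644358e-03, -6.24548435e+01,  2.50402669e-02, -3.90715420e+01,
       -6.14436949e-02,  3.66171263e-02,  5.52356198e-05]), 'ee_pos': array([ 0.24541138, -0.57437532,  0.19653648]), 'eef_rot': array([ 9.79690168e-01,  2.00516217e-01, -1.60343298e-04, -6.28391150e-04]), 'ft_force': array([ 0.0466149 , -0.70363126,  0.92311336]), 'torque': array([ 0.01031466, -0.02957699,  0.00475958]), 'grip_force': 0.0, 'width': 0.08693468914910847} 0.014
```

View pics/top0.png

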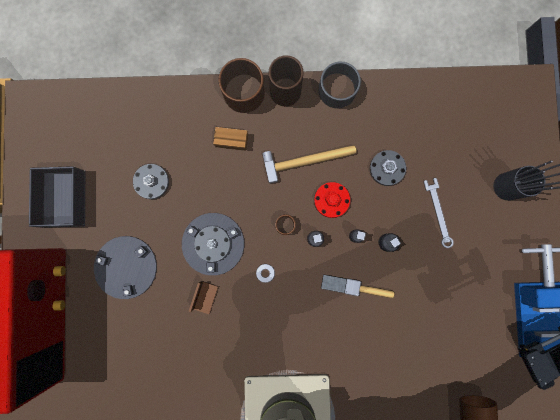

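View pics/scene0.png

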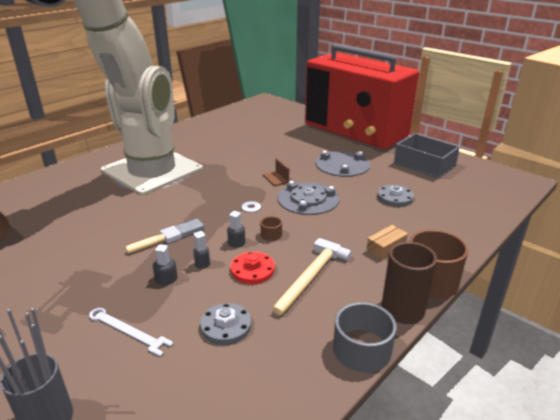

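The top image shows two jig plates: (212,243), which holds a flange, and an empty one at (125,267). The first is farthest to the robot's right, so it is the job. The sockets are at (317,239), (358,236) and (391,242). The spare flanges are at (150,181) and (389,167), and the red look-alike is at (333,199).

```bash
cat > m.py <<'E'
from h import *
Ws=[];ps=[]
for i in range(4):
    c,p,W=cam("top");Ws.append(W)
W=np.nanmedian(Ws,0);np.save("topm.npy",W)
for n,(u,v) in dict(s1=(317,239),s2=(358,236),s3=(391,242)).items():
    S=W[v-22:v+22,u-22:u+22].reshape(-1,3);z=S[:,2]
    T=S[(z>.078)&(z<.095)];B=S[(z>.035)&(z<.055)]
    rect=cv2.minAreaRect((T[:,:2]*1000).astype(np.float32))
    print(n,"top",T.mean(0).round(4),len(T),rect,"body",B[:,:2].min(0).round(3),B[:,:2].max(0).round(3),np.nanmedian(B[:,2]) if len(B) else 0)
for n,(u,v) in dict(jig=(212,243),fl=(150,181),fr=(389,167)).items():
    S=W[v-40:v+40,u-40:u+40].reshape(-1,3);z=S[:,2]
    for lo,hi in((.003,.008),(.013,.019),(.025,.045)):
        T=S[(z>lo)&(z<hi)];
        if len(T)>5:
            print(n,lo,len(T),T.mean(0).round(4),cv2.minEnclosingCircle((T[:,:2]*1000).astype(np.float32)))
    m=S[(z>.024)&(np.hypot(*(S[:,:2]-W[v,u,:2]).T)<.024)]
    print(n,"nut z",np.percentile(m[:,2],[10,30,50,70,90]).round(4),m.mean(0).round(4),cv2.minEnclosingCircle((m[:,:2]*1000).astype(np.float32)))
a=cv2.resize(p[208:278,172:252],(640,560),interpolation=cv2.INTER_CUBIC)
cv2.imwrite("pics/jig.png",a[...,::-1])
cv2.imwrite("pics/soc.png",cv2.resize(p[212:262,300:412],(784,350),interpolation=cv2.INTER_CUBIC)[...,::-1])
E
python3 m.py
```

```text
s1 top [ 0.4862 -0.0891  0.0839] 60 ((486.4286193847656, -89.18545532226562), (19.621427536010742, 19.89712142944336), 11.856684684753418) body [ 0.465 -0.11 ] [ 0.506 -0.069] 0.04385237726445801
s2 top [ 0.4905 -0.2025  0.0837] 62 ((490.5812072753906, -203.05979919433594), (19.19947624206543, 19.666120529174805), 73.48303985595703) body [ 0.475 -0.216] [ 0.508 -0.186] 0.04374206062741248
s3 top [ 0.4706 -0.2915  0.0839] 64 ((470.5966796875, -292.0911865234375), (19.717945098876953, 20.345571517944336), 33.03044891357422) body [ 0.446 -0.315] [ 0.495 -0.267] 0.04369077712601088
jig 0.003 1552 [0.478  0.1977 0.0046] ((463.27020263671875, 204.54794311523438), 136.09828186035156)
jig 0.013 918 [0.4793 0.198  0.0154] ((455.1692199707031, 207.1107635498047), 83.65192413330078)
jig 0.025 121 [0.4748 0.1982 0.0285] ((457.4713439941406, 201.12991333007812), 86.51741790771484)
jig nut z [0.0262 0.0278 0.029  0.0318 0.0327] [0.4796 0.1976 0.0295] ((479.60211181640625, 198.45248413085938), 12.814607620239258)
fl 0.003 28 [0.6534 0.3324 0.0051] ((651.56103515625, 340.3770446777344), 100.18107604980469)
fl 0.013 834 [0.6606 0.3695 0.0154] ((661.3049926757812, 370.1106872558594), 50.06881332397461)
fl 0.025 105 [0.6604 0.3692 0.0321] ((660.9072265625, 370.8066711425781), 16.89139747619629)
fl nut z [0.0279 0.0305 0.0318 0.0344 0.0359] [0.6604 0.3688 0.032 ] ((661.06005859375, 370.1003112792969), 16.96577262878418)
fr 0.003 55 [ 0.6412 -0.351   0.0055] ((660.5759887695312, -312.6885681152344), 111.2815933227539)
fr 0.013 809 [ 0.6794 -0.2984  0.0153] ((657.9924926757812, -254.73350524902344), 101.04120635986328)
fr 0.025 156 [ 0.6804 -0.2971  0.0348] ((703.2689208984375, -257.0853271484375), 68.4530258178711)
fr nut z [0.0317 0.0336 0.0347 0.0372 0.0387] [ 0.679  -0.2995  0.035 ] ((680.1382446289062, -300.41046142578125), 19.769363403320312)
```

View pics/jig.png

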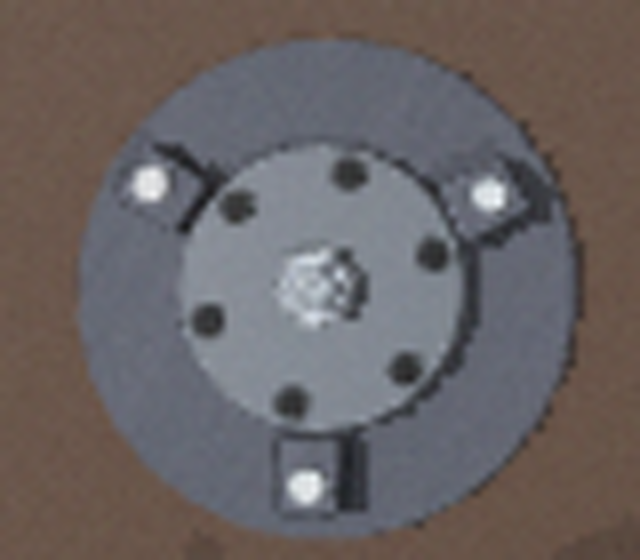

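View pics/soc.png

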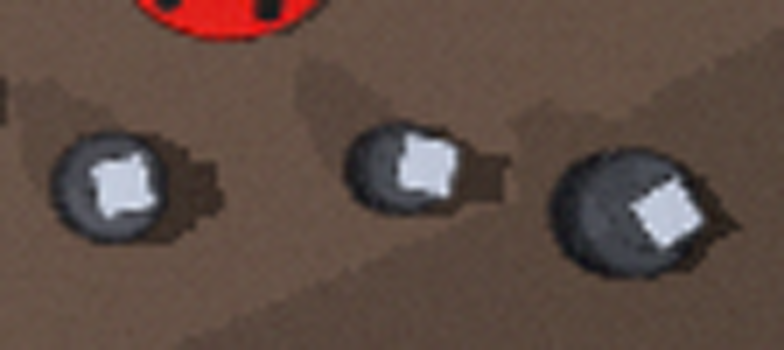

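The jig crop shows the flange centred at about (320,287), with a small nut whose top is at z≈0.029. That is 13 mm above the flange, so it should be the 24. In the socket crop, the middle one at (400,168) has a 36 mm body, so it is socket_24. The left one is the 30 and the right one is the 36.

I checked these heights: the square tops are at 0.084 and the bodies at 0.044, which match the given sizes. I'll try socket_24 first, and if it goes right down it can't be too large. I'm moving above it now.

Call:
{"api": "carry_out", "payload": {"moves": [[0.93, -0.61, 0, 0, 0, 0], [0.93, -0.61, 0, 0, 0, 0], [0.93, -0.61, 0, 0, 0, 0], [0.93, -0.61, 0, 0, 0, 0], [0.93, -0.61, 0, 0, 0, 0], [0.93, -0.61, 0, 0, 0, 0], [0.93, -0.61, 0, 0, 0, 0], [0.93, -0.61, 0, 0, 0, 0], [0.93, -0.61, 0, 0, 0, 0], [0.93, -0.61, 0, 0, 0, 0], [0, 0, 0, 0, 0, -0.9], [0, 0, 0, 0, 0, -0.9], [0, 0, 0, 0, 0, -0.9], [0, 0, 0, 0, 0, -0.9], [0, 0, 0, 0, 0, -0.9], [0, 0, 0, 0, 0, -0.9], [0, 0, 0, 0, 0, -0.9], [0, 0, 0, 0, 0, 0], [0, 0, 0, 0, 0, 0]], "fingers": 50}}

```text
time: 2.68
ee_pos: [0.4918, -0.2042, 0.1973]
eef_rot: [0.802, 0.597, 0.0, 0.0]
ft_force: [0.5, -0.1, 0.4]
width: 0.0503
grip_force: 0.0
```

```bash
cat >> h.py <<'E'
def to(x,y,z,yaw=None):
    s=read_state();M=R.from_quat(s["eef_rot"]).as_matrix()
    yw=np.degrees(np.arctan2(M[1,0],M[0,0]));d=M.T@(np.array([x,y,z])-s["ee_pos"])
    print("t",round(s["time"],2),"pos",s["ee_pos"].round(4),"yaw",yw.round(2),"tilt",M[:,2].round(4),"F",s["ft_force"].round(2),"T",s["torque"].round(3),"w",round(s["width"],4),"j7",s["joint_positions"][6].round(2))
    print("units",(d/.04).round(3),"rotz",None if yaw is None else round((yw-yaw)/8,3))
E
python3 - <<'E'
from h import *
to(.4905,-.2028,.064,73.5)
W=np.load("topm.npy")
# flange disc circle fit on boundary
v0,u0=243,212
m=np.zeros(W.shape[:2],np.uint8);S=W[v0-40:v0+40,u0-40:u0+40]
m=((S[...,2]>.011)&(np.hypot(S[...,0]-.4795,S[...,1]-.198)<.0515))
q=S[m][:,:2];print("flange",q.mean(0),(q.max(0)+q.min(0))/2,q.max(0)-q.min(0))
n=S[...,2]>.0235;n&=np.hypot(S[...,0]-.4795,S[...,1]-.198)<.02;print("nut",S[n][:,:2].mean(0),n.sum())
E
```

```text
t 2.67 pos [ 0.4918 -0.2042  0.1973] yaw 73.37 tilt [ 1.e-04 -1.e-04 -1.e+00] F [ 0.53 -0.08  0.4 ] T [-0.009 -0.056 -0.032] w 0.0503 j7 -0.04
units [ 0.025 -0.042  3.331] rotz -0.016
flange [0.47952252 0.1978738 ] [0.47975357 0.19855618] [0.09756849 0.09843166]
nut [0.47958605 0.19762404] 66
```

Call:
{"api": "carry_out", "payload": {"moves": [[0.025, -0.04, 0.67, 0, 0, 0], [0, 0, 0.67, 0, 0, 0], [0, 0, 0.67, 0, 0, 0], [0, 0, 0.67, 0, 0, 0], [0, 0, 0.45, 0, 0, 0], [0, 0, 0.2, 0, 0, 0], [0, 0, 0, 0, 0, 0]]}}

```text
time: 3.55
ee_pos: [0.4906, -0.2028, 0.0641]
eef_rot: [0.801, 0.598, -0.0, -0.0]
ft_force: [0.4, -0.7, 0.3]
width: 0.0498
grip_force: 0.0
```

Call:
{"api": "carry_out", "payload": {"moves": [[0, 0, 0, 0, 0, 0], [0, 0, 0, 0, 0, 0], [0, 0, 0, 0, 0, 0], [0, 0, 0, 0, 0, 0], [0, 0, 0, 0, 0, 0], [0, 0, 0, 0, 0, 0]], "fingers": 0, "force": 50}}

```text
time: 4.3
ee_pos: [0.4906, -0.2028, 0.0641]
eef_rot: [0.801, 0.599, 0.0, 0.0]
ft_force: [-0.4, -0.4, 0.2]
width: 0.0023
grip_force: 0.0
```

Run:
```python
from h import *
to(.4905,-.2028,.17,73.5)
```

```text
t 4.3 pos [ 0.4906 -0.2028  0.0641] yaw 73.54 tilt [ 1.e-04 -1.e-04 -1.e+00] F [-0.36 -0.36  0.17] T [-0.006 -0.042  0.01 ] w 0.0023 j7 -0.09
units [-1.000e-03 -1.000e-03 -2.648e+00] rotz 0.005
```

Run:
```python
from h import *
c,p,W=cam("top");c2,p2,W2=cam("scene")
a=cv2.resize(p[190:290,290:420],(780,600));cv2.imwrite("pics/miss.png",a[...,::-1])
cv2.imwrite("pics/miss2.png",cv2.resize(p2[180:330,100:300],(800,600))[...,::-1])
```

```text
(no output)
```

View pics/miss2.png

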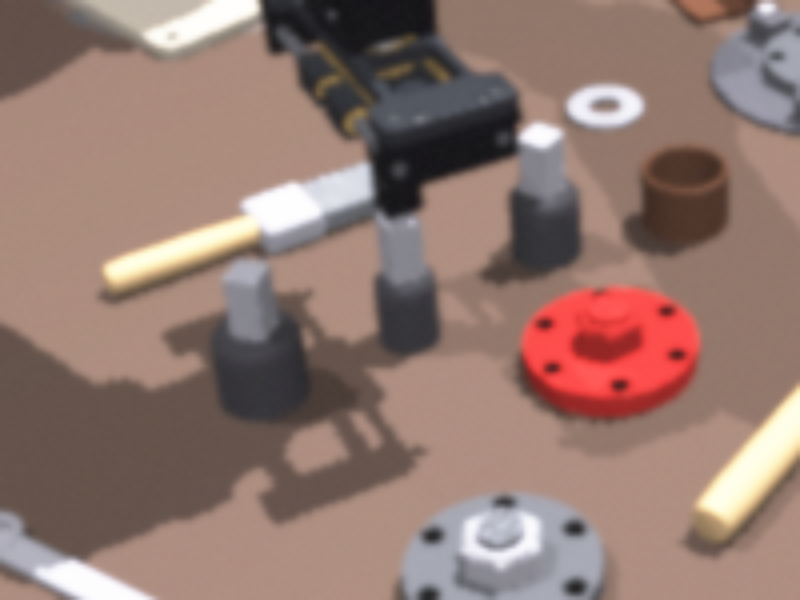

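The fingers closed beside the socket, on the robot side (gripper at about (410,130), socket at about (405,280)). I'm comparing the two cameras with each other and with the gripper.

Run:
```python
from h import *
for n in("top","scene"):
    c,p,W=cam(n)
    A=W.reshape(-1,3)
    near=A[(np.hypot(A[:,0]-.49,A[:,1]+.203)<.12)]
    for lo,hi in((.078,.09),(.1,.135),(.05,.07)):
        q=near[(near[:,2]>lo)&(near[:,2]<hi)]
        if len(q): print(n,lo,len(q),q.min(0).round(3),q.max(0).round(3),q.mean(0).round(4))
    # all points within 30mm of s2
    q=A[(np.hypot(A[:,0]-.49,A[:,1]+.203)<.016)]
    print(n,"s2",len(q),np.histogram(q[:,2],np.arange(0,.3,.02))[0])
    for nm,x,y in(("s1",.486,-.089),("s2",.49,-.203),("s3",.471,-.292),("jigplate",.4795,.198)):
        q=A[(np.hypot(A[:,0]-x,A[:,1]-y)<.03)&(A[:,2]>.08)&(A[:,2]<.09)]
        if nm=="jigplate": q=A[(np.hypot(A[:,0]-x,A[:,1]-y)<.025)&(A[:,2]>.025)]
        if len(q): print(n,nm,len(q),q.mean(0).round(4),q.min(0).round(4),q.max(0).round(4))
    bench=A[(abs(A[:,2])<.004)];print(n,"bench",np.nanmean(bench[:,2]))
W0=np.load("scene0.npy").reshape(-1,3)
for nm,x,y in(("s1",.486,-.089),("s2",.49,-.203),("s3",.471,-.292)):
    q=W0[(np.hypot(W0[:,0]-x,W0[:,1]-y)<.03)&(W0[:,2]>.08)&(W0[:,2]<.09)];print("scene0",nm,len(q),q.mean(0).round(4))
```

```text
top 0.078 49 [ 0.476 -0.194  0.08 ] [ 0.502 -0.084  0.088] [ 0.4864 -0.0932  0.084 ]
top 0.05 1 [ 0.497 -0.093  0.05 ] [ 0.497 -0.093  0.05 ] [ 0.4973 -0.0928  0.0501]
top s2 279 [0 0 1 0 1 0 0 0 0 0 0 0 0 0]
top s1 59 [ 0.4862 -0.0892  0.0841] [ 0.4759 -0.1     0.0803] [ 0.4966 -0.0789  0.0882]
top s2 1 [ 0.5016 -0.1944  0.0864] [ 0.5016 -0.1944  0.0864] [ 0.5016 -0.1944  0.0864]
top jigplate 63 [0.4796 0.1973 0.0301] [0.4673 0.1844 0.0252] [0.4919 0.2095 0.0355]
top bench -0.0003936043693577754
scene 0.078 193 [ 0.459 -0.308  0.078] [ 0.503 -0.084  0.09 ] [ 0.4847 -0.2098  0.0832]
scene 0.1 45 [ 0.475 -0.217  0.1  ] [ 0.502 -0.196  0.128] [ 0.4889 -0.2104  0.1099]
scene 0.05 249 [ 0.465 -0.309  0.05 ] [ 0.504 -0.084  0.07 ] [ 0.4885 -0.2119  0.0599]
scene s2 537 [ 0  1 77 77 89 36  8  0  0  9 49 59 22  0]
scene s1 55 [ 0.4892 -0.0943  0.0838] [ 0.4762 -0.1063  0.0801] [ 0.4995 -0.0827  0.0873]
scene s2 46 [ 0.4947 -0.2089  0.0841] [ 0.4792 -0.2178  0.0802] [ 0.5031 -0.1955  0.09  ]
scene s3 72 [ 0.4736 -0.296   0.0835] [ 0.4589 -0.3078  0.08  ] [ 0.4865 -0.282   0.0861]
scene jigplate 41 [0.4827 0.1916 0.0297] [0.4697 0.1808 0.025 ] [0.4931 0.2041 0.0345]
scene bench -0.0003505284654379217
scene0 s1 52 [ 0.4895 -0.0942  0.084 ]
scene0 s2 64 [ 0.4937 -0.2073  0.0839]
scene0 s3 68 [ 0.4738 -0.2962  0.0841]
```

View pics/miss.png

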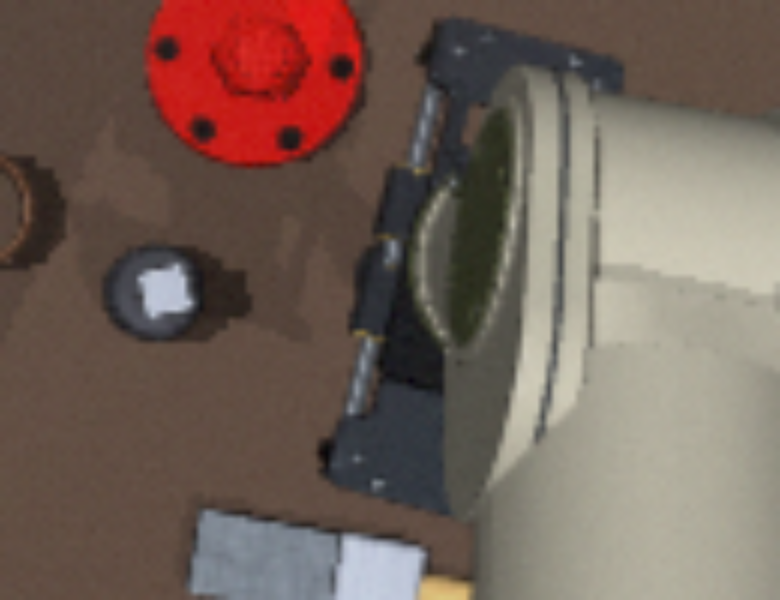

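Run:
```python
from h import *
c,p,W=cam("scene")
for u in (196,199,202,205):
  print("col",u)
  for v in range(205,268,3): print(v,W[v,u].round(3),p[v,u],end=" | ")
  print()
from bench import r
print([a for a in dir(r) if a[0]!='_'])
```

```text
col 196
205 [ 0.549 -0.247  0.202] [82 86 95] | 208 [ 0.559 -0.255  0.202] [ 88  91 101] | 211 [ 0.567 -0.262  0.202] [79 82 91] | 214 [ 0.571 -0.265  0.198] [41 41 47] | 217 [ 0.569 -0.265  0.19 ] [28 28 31] | 220 [ 0.57  -0.266  0.184] [24 22 25] | 223 [ 0.562 -0.261  0.171] [23 23 26] | 226 [ 0.562 -0.262  0.164] [32 32 35] | 229 [ 0.499 -0.217  0.106] [24 23 25] | 232 [ 0.495 -0.215  0.095] [41 40 45] | 235 [ 0.495 -0.215  0.087] [149 147 158] | 238 [ 0.495 -0.216  0.079] [128 127 136] | 241 [ 0.493 -0.216  0.07 ] [126 124 132] | 244 [ 0.49  -0.215  0.059] [127 124 131] | 247 [ 0.488 -0.214  0.05 ] [125 122 129] | 250 [ 0.49  -0.217  0.044] [82 81 87] | 253 [ 0.497 -0.222  0.042] [63 61 66] | 256 [ 0.496 -0.222  0.033] [54 53 57] | 259 [ 0.491 -0.22   0.021] [53 51 56] | 262 [ 0.494 -0.223  0.015] [54 53 56] | 265 [ 0.494 -0.224  0.007] [56 54 57] | 
col 199
205 [ 0.554 -0.243  0.202] [84 89 97] | 208 [ 0.56  -0.249  0.2  ] [ 91  93 102] | 211 [ 0.568 -0.256  0.199] [86 88 97] | 214 [ 0.573 -0.26   0.196] [43 43 49] | 217 [ 0.572 -0.26   0.189] [28 26 29] | 220 [ 0.566 -0.256  0.
[... 1720 characters left out ...]
.244  0.173] [20 20 23] | 223 [ 0.568 -0.244  0.165] [26 25 28] | 226 [ 0.372 -0.095 -0.003] [90 74 68] | 229 [ 0.388 -0.108  0.001] [106  87  80] | 232 [ 0.398 -0.117  0.001] [136 112 101] | 235 [ 0.406 -0.124 -0.001] [171 150 145] | 238 [ 0.417 -0.133 -0.001] [155 138 137] | 241 [ 0.505 -0.201  0.068] [149 136 137] | 244 [ 0.501 -0.198  0.056] [145 135 139] | 247 [ 0.503 -0.2    0.05 ] [131 129 138] | 250 [ 0.505 -0.203  0.044] [ 96  95 102] | 253 [ 0.511 -0.208  0.041] [68 66 73] | 256 [ 0.511 -0.209  0.033] [56 54 58] | 259 [ 0.508 -0.208  0.023] [55 53 57] | 262 [ 0.509 -0.209  0.015] [53 52 56] | 265 [ 0.509 -0.21   0.007] [55 54 58] | 
['PlanningError', 'close_job', 'finger_overhang']
```

The scene depth shows the closed fingertips just above the adapter, at z≈0.09, although the reported TCP puts them at 0.050. I'll open in place and measure the fingertip height before going lower.

Call:
{"api": "carry_out", "payload": {"moves": [[0, 0, 0, 0, 0, 0], [0, 0, 0, 0, 0, 0], [0, 0, 0, 0, 0, 0], [0, 0, 0, 0, 0, 0]], "fingers": 50}}

```text
time: 5.05
ee_pos: [0.4906, -0.2028, 0.0641]
eef_rot: [0.801, 0.599, 0.0, 0.0]
ft_force: [0.5, -0.4, 1.0]
width: 0.0324
grip_force: 0.0
```

Run:
```python
from h import *
s=read_state();print(s["ee_pos"],s["width"],s["joint_positions"].round(3))
c,p,W=cam("scene");W0=np.load("scene0.npy")
d=(np.linalg.norm(np.nan_to_num(W-W0),axis=-1)>.03)&(W[...,2]>.03)&(W[...,2]<.16)
q=W[d];q=q[(np.hypot(q[:,0]-.49,q[:,1]+.203)<.1)]
print(len(q))
for a in np.arange(.03,.16,.01):
    k=q[(q[:,2]>=a)&(q[:,2]<a+.01)]
    if len(k): print(round(a,2),len(k),k.min(0).round(3),k.max(0).round(3))
cv2.imwrite("pics/open.png",cv2.resize(p[170:290,130:290],(800,600))[...,::-1])
```

```text
[ 0.49058509 -0.20278991  0.06406367] 0.03236546974184718 [ 0.696  0.279 -0.443  1.846  0.137  1.046 -0.088]
150
0.08 3 [ 0.475 -0.206  0.088] [ 0.514 -0.202  0.09 ]
0.09 31 [ 0.461 -0.209  0.09 ] [ 0.519 -0.201  0.1  ]
0.1 51 [ 0.461 -0.222  0.1  ] [ 0.519 -0.2    0.11 ]
0.11 39 [ 0.466 -0.222  0.11 ] [ 0.52  -0.2    0.119]
0.15 26 [ 0.457 -0.262  0.155] [ 0.581 -0.183  0.16 ]
```

View pics/open.png

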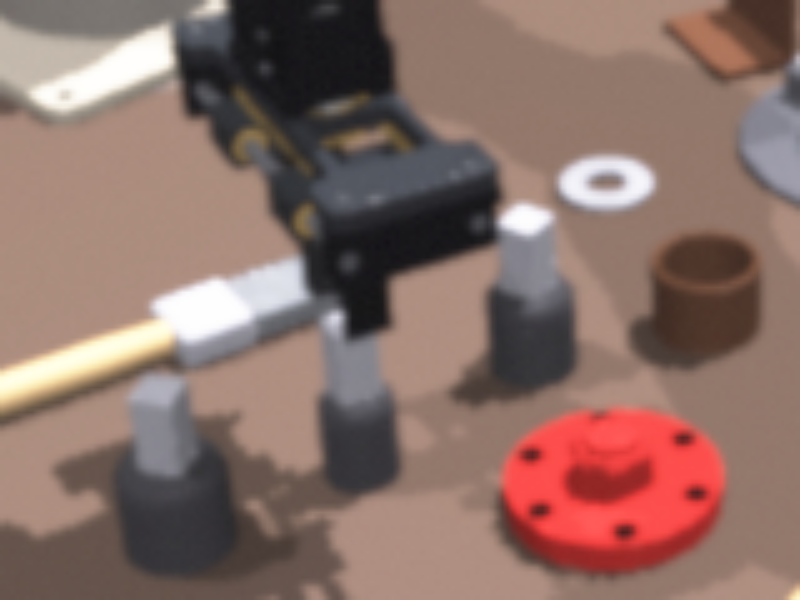

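The fingers straddle the adapter from above, with tips around (370,325), which is z≈0.088. So xy is right, and the true height is about 38 mm above what is reported. I'm going down the missing 37 mm gently.

Call:
{"api": "carry_out", "payload": {"moves": [[0, 0, 0, 0, 0, 0], [0, 0, 0, 0, 0, 0], [0, 0, 0, 0, 0, 0], [0, 0, 0.2, 0, 0, 0], [0, 0, 0.2, 0, 0, 0], [0, 0, 0.2, 0, 0, 0], [0, 0, 0.2, 0, 0, 0], [0, 0, 0.1, 0, 0, 0], [0, 0, 0, 0, 0, 0]]}}

```text
time: 6.22
ee_pos: [0.4904, -0.2027, 0.0277]
eef_rot: [0.801, 0.599, -0.0, -0.0]
ft_force: [-0.7, 0.0, 0.0]
width: 0.0498
grip_force: 0.0
```

Run:
```python
from h import *
to(.49,-.203,.03,73.5)
c,p,W=cam("scene");W0=np.load("scene0.npy")
d=(np.linalg.norm(np.nan_to_num(W-W0),axis=-1)>.03)&(W[...,2]>.03)&(W[...,2]<.16)
q=W[d];q=q[(np.hypot(q[:,0]-.49,q[:,1]+.203)<.1)]
for a in np.arange(.03,.14,.01):
    k=q[(q[:,2]>=a)&(q[:,2]<a+.01)]
    if len(k): print(round(a,2),len(k),k.min(0).round(3),k.max(0).round(3))
```

```text
t 6.22 pos [ 0.4904 -0.2027  0.0277] yaw 73.54 tilt [-4.e-04  2.e-04 -1.e+00] F [-0.66  0.05  0.04] T [-0.012 -0.058  0.03 ] w 0.0498 j7 -0.11
units [-0.01  -0.008 -0.056] rotz 0.005
0.05 16 [ 0.454 -0.21   0.053] [ 0.526 -0.201  0.06 ]
0.06 43 [ 0.456 -0.225  0.06 ] [ 0.527 -0.201  0.07 ]
0.07 25 [ 0.459 -0.226  0.071] [ 0.528 -0.202  0.08 ]
0.08 14 [ 0.522 -0.225  0.08 ] [ 0.529 -0.204  0.086]
0.1 5 [ 0.45  -0.205  0.106] [ 0.462 -0.198  0.11 ]
0.11 15 [ 0.45  -0.207  0.11 ] [ 0.465 -0.184  0.118]
0.12 128 [ 0.397 -0.264  0.121] [ 0.584 -0.194  0.13 ]
0.13 260 [ 0.396 -0.264  0.13 ] [ 0.585 -0.194  0.14 ]
0.14 300 [ 0.393 -0.264  0.14 ] [ 0.59  -0.192  0.15 ]
```

Call:
{"api": "carry_out", "payload": {"moves": [[0, 0, 0, 0, 0, 0], [0, 0, 0, 0, 0, 0], [0, 0, 0, 0, 0, 0], [0, 0, 0, 0, 0, 0], [0, 0, 0, 0, 0, 0]], "fingers": 0, "force": 55}}

```text
time: 6.9
ee_pos: [0.4907, -0.2029, 0.0281]
eef_rot: [0.801, 0.599, 0.0, 0.0]
ft_force: [0.9, -0.1, 0.0]
width: 0.0201
grip_force: 54.5
```

Run:
```python
from h import *
to(.4795,.198,.09,73.5)
```

```text
t 6.9 pos [ 0.4907 -0.2029  0.0281] yaw 73.54 tilt [ 3.e-04 -2.e-04 -1.e+00] F [ 0.89 -0.12  0.02] T [-0.101 -0.19  -0.008] w 0.0201 j7 -0.11
units [ 9.531 -3.108 -1.549] rotz 0.005
```

Call:
{"api": "carry_out", "payload": {"moves": [[0, 0, -0.65, 0, 0, 0], [0, 0, -0.65, 0, 0, 0], [0, 0, -0.65, 0, 0, 0], [0, 0, -0.65, 0, 0, 0], [0, 0, -0.65, 0, 0, 0], [0.794, -0.259, 0, 0, 0, 0], [0.794, -0.259, 0, 0, 0, 0], [0.794, -0.259, 0, 0, 0, 0], [0.794, -0.259, 0, 0, 0, 0], [0.794, -0.259, 0, 0, 0, 0], [0.794, -0.259, 0, 0, 0, 0], [0.794, -0.259, 0, 0, 0, 0], [0.794, -0.259, 0, 0, 0, 0], [0.794, -0.259, 0, 0, 0, 0], [0.794, -0.259, 0, 0, 0, 0], [0.794, -0.259, 0, 0, 0, 0], [0.794, -0.259, 0, 0, 0, 0], [0, 0, 0, 0, 0, 0], [0, 0, 0, 0, 0, 0]]}}

```text
time: 9.28
ee_pos: [0.4791, 0.1972, 0.1576]
eef_rot: [0.801, 0.598, -0.001, 0.0]
ft_force: [0.8, -0.2, -3.8]
width: 0.0193
grip_force: 54.5
```

Run:
```python
from h import *
to(.4795,.198,.075,73.5)
c,p,W=cam("scene")
q=W.reshape(-1,3);q=q[(np.hypot(q[:,0]-.4795,q[:,1]-.198)<.04)&(q[:,2]>.06)&(q[:,2]<.3)]
for a in np.arange(.06,.3,.01):
    k=q[(q[:,2]>=a)&(q[:,2]<a+.01)]
    if len(k): print(round(a,2),len(k),k.min(0).round(3),k.max(0).round(3))
```

```text
t 9.28 pos [0.4791 0.1972 0.1576] yaw 73.52 tilt [-9.e-04 -8.e-04 -1.e+00] F [ 0.82 -0.19 -3.79] T [-0.043 -0.138  0.029] w 0.0193 j7 -0.88
units [0.025 0.004 2.064] rotz 0.003
0.12 4 [0.48  0.178 0.129] [0.495 0.194 0.13 ]
0.13 40 [0.468 0.174 0.13 ] [0.498 0.199 0.14 ]
0.14 48 [0.466 0.175 0.14 ] [0.498 0.203 0.15 ]
0.15 50 [0.467 0.173 0.15 ] [0.498 0.203 0.16 ]
0.16 49 [0.465 0.172 0.16 ] [0.499 0.204 0.17 ]
0.17 53 [0.467 0.174 0.17 ] [0.496 0.203 0.18 ]
0.18 39 [0.46  0.178 0.181] [0.499 0.201 0.19 ]
0.19 56 [0.461 0.18  0.19 ] [0.5   0.205 0.2  ]
0.2 52 [0.458 0.178 0.2  ] [0.502 0.202 0.21 ]
0.21 60 [0.452 0.178 0.21 ] [0.503 0.204 0.22 ]
0.22 54 [0.454 0.176 0.22 ] [0.504 0.205 0.23 ]
0.23 42 [0.451 0.178 0.23 ] [0.504 0.203 0.24 ]
0.24 12 [0.448 0.179 0.241] [0.504 0.196 0.25 ]
0.25 9 [0.454 0.167 0.25 ] [0.51  0.18  0.259]
0.26 36 [0.454 0.16  0.261] [0.511 0.225 0.27 ]
0.27 58 [0.443 0.16  0.27 ] [0.509 0.221 0.28 ]
0.28 76 [0.443 0.165 0.28 ] [0.519 0.217 0.29 ]
0.29 134 [0.445 0.164 0.29 ] [0.519 0.218 0.3  ]
```

```bash
cat > lat.py <<'E'
from h import *
W0=np.load("scene0.npy").reshape(-1,3);e=np.array([.783,.623])
c,p,W=cam("scene");q=W.reshape(-1,3);s=read_state();rim=s["ee_pos"][2]-.0281
def lat(q,lo,hi,rad,n):
    k=q[(np.hypot(q[:,0]-.4795,q[:,1]-.198)<rad)&(q[:,2]>lo)&(q[:,2]<hi)][:,:2]@e
    print(n,len(k),"mid",((np.percentile(k,1)+np.percentile(k,99))/2).round(4),"mean",k.mean().round(4),"width",np.ptp(k).round(4))
lat(q,rim+.008,rim+.04,.035,"socket")
lat(W0,.02,.028,.02,"nut");lat(W0,.009,.0145,.052,"flange rim");lat(W0,.0145,.02,.052,"flange top")
print("tcp lat",s["ee_pos"][:2]@e)
E
python3 lat.py
```

```text
socket 154 mid 0.4956 mean 0.4957 width 0.0359
nut 29 mid 0.4972 mean 0.4973 width 0.0255
flange rim 121 mid 0.5004 mean 0.5023 width 0.1006
flange top 322 mid 0.4992 mean 0.4979 width 0.0998
tcp lat 0.4979538287366599
```

Call:
{"api": "carry_out", "payload": {"moves": [[0.025, 0, 0.6, 0, 0, 0], [0, 0, 0.6, 0, 0, 0], [0, 0, 0.6, 0, 0, 0], [0, 0, 0.25, 0, 0, 0], [0, 0, 0, 0, 0, 0], [0, 0, 0, 0, 0, 0]]}}

```text
time: 10.12
ee_pos: [0.4803, 0.199, 0.077]
eef_rot: [0.801, 0.598, 0.001, 0.0]
ft_force: [-0.1, 0.6, -3.3]
width: 0.0195
grip_force: 54.5
```

```bash
python3 lat.py;python3 - <<'E'
from h import *
to(.4795,.198,.065,73.5)
E
```

```text
socket 138 mid 0.4971 mean 0.4975 width 0.0345
nut 29 mid 0.4972 mean 0.4973 width 0.0255
flange rim 121 mid 0.5004 mean 0.5023 width 0.1006
flange top 322 mid 0.4992 mean 0.4979 width 0.0998
tcp lat 0.5000484503337946
t 10.18 pos [0.4803 0.199  0.077 ] yaw 73.52 tilt [ 1.5e-03  3.0e-04 -1.0e+00] F [ 0.04  0.4  -3.15] T [ 0.029 -0.08   0.002] w 0.0194 j7 -0.94
units [-0.03  -0.011  0.3  ] rotz 0.003
```

Call:
{"api": "carry_out", "payload": {"moves": [[0, 0, 0.15, 0, 0, 0], [0, 0, 0.15, 0, 0, 0], [0, 0, 0.12, 0, 0, 0], [0, 0, 0.1, 0, 0, 0], [0, 0, 0.05, 0, 0, 0], [0, 0, 0, 0, 0, 0]]}}

```text
time: 10.92
ee_pos: [0.4798, 0.199, 0.0535]
eef_rot: [0.801, 0.599, 0.0, 0.0]
ft_force: [-0.1, -0.7, 1.0]
width: 0.0195
grip_force: 54.5
```

Call:
{"api": "carry_out", "payload": {"moves": [[0, 0, 0.05, 0, 0, 0], [0, 0, 0.05, 0, 0, 0], [0, 0, 0, 0, 0, 0]]}}

```text
time: 11.3
ee_pos: [0.4807, 0.1992, 0.0504]
eef_rot: [0.801, 0.599, 0.001, 0.001]
ft_force: [-1.4, -1.6, 8.0]
width: 0.0195
grip_force: 54.5
```

Call:
{"api": "carry_out", "payload": {"moves": [[0, 0, 0, 0, 0, -0.5], [0, 0, 0, 0, 0, -0.5], [0, 0, 0, 0, 0, 0]]}}

```text
time: 11.68
ee_pos: [0.4803, 0.199, 0.05]
eef_rot: [0.757, 0.653, 0.001, 0.0]
ft_force: [-0.6, -1.5, 5.2]
width: 0.0194
grip_force: 54.4
```

Call:
{"api": "carry_out", "payload": {"moves": [[0, 0, 0, 0, 0, -0.5], [0, 0, 0, 0, 0, -0.5], [0, 0, 0, 0, 0, 0]]}}

```text
time: 12.05
ee_pos: [0.48, 0.1989, 0.0495]
eef_rot: [0.71, 0.704, 0.0, 0.0]
ft_force: [0.2, 0.0, 2.1]
width: 0.0195
grip_force: 54.5
```

```bash
python3 lat.py;python3 - <<'E'
from h import *
to(.4795,.198,.0441,73.5)
E
```

```text
socket 131 mid 0.4979 mean 0.498 width 0.0345
nut 29 mid 0.4972 mean 0.4973 width 0.0255
flange rim 121 mid 0.5004 mean 0.5023 width 0.1006
flange top 322 mid 0.4992 mean 0.4979 width 0.0998
tcp lat 0.49975762729055206
t 12.1 pos [0.48   0.1989 0.0495] yaw 89.44 tilt [ 8.e-04  1.e-04 -1.e+00] F [ 0.55 -0.65  1.9 ] T [-0.188 -0.205  0.061] w 0.0196 j7 -0.71
units [-0.022 -0.013  0.134] rotz 1.992
```

Call:
{"api": "carry_out", "payload": {"moves": [[0, 0, 0.06, 0, 0, 0], [0, 0, 0, 0, 0, 0]]}}

```text
time: 12.35
ee_pos: [0.4801, 0.199, 0.0474]
eef_rot: [0.711, 0.704, 0.0, 0.0]
ft_force: [-0.7, -0.7, 4.2]
width: 0.0197
grip_force: 54.5
```

Call:
{"api": "carry_out", "payload": {"moves": [[0, 0, 0, 0, 0, -0.5], [0, 0, 0, 0, 0, -0.5], [0, 0, 0, 0, 0, 0]]}}

```text
time: 12.72
ee_pos: [0.4794, 0.1988, 0.0465]
eef_rot: [0.66, 0.752, -0.0, -0.0]
ft_force: [0.3, -0.9, -3.2]
width: 0.0193
grip_force: 54.5
```

Call:
{"api": "carry_out", "payload": {"moves": [[0, 0, 0.06, 0, 0, 0], [0, 0, 0, 0, 0, 0]]}}

```text
time: 12.98
ee_pos: [0.4795, 0.1988, 0.0442]
eef_rot: [0.66, 0.752, -0.0, -0.0]
ft_force: [-0.3, 0.1, -2.5]
width: 0.0196
grip_force: 54.5
```

It dropped in line: no vertical load at a height only reachable inside. Next I'll press down until the rim lands on the flange.

Call:
{"api": "carry_out", "payload": {"moves": [[0, 0, 0.05, 0, 0, 0], [0, 0, 0.05, 0, 0, 0], [0, 0, 0, 0, 0, 0]]}}

```text
time: 13.35
ee_pos: [0.4806, 0.1991, 0.0436]
eef_rot: [0.659, 0.752, 0.0, 0.001]
ft_force: [-12.5, -7.5, 37.2]
width: 0.0199
grip_force: 55.0
```

Run:
```python
from h import *
to(.4795,.198,.0441)
c,p,W=cam("scene");q=W.reshape(-1,3);q=q[(np.hypot(q[:,0]-.4795,q[:,1]-.198)<.026)]
print(np.histogram(q[:,2],np.arange(.012,.13,.004)))
# top edge of adapter/body shoulder: colour profile
v0,u0=np.unravel_index(np.nanargmin(np.where((W[...,2]>.03)&(W[...,2]<.04),np.hypot(W[...,0]-.49,W[...,1]-.185),9)),W.shape[:2])
print(u0,v0)
for v in range(v0-24,v0+14): print(v,W[v,u0].round(3),p[v,u0])
```

```text
t 13.35 pos [0.4806 0.1991 0.0436] yaw 97.51 tilt [ 0.0022 -0.0017 -1.    ] F [-12.45  -7.54  37.24] T [-1.924  3.05   0.201] w 0.0199 j7 -0.58
units [-0.024 -0.031 -0.013] rotz None
(array([35, 29, 14, 17, 15, 16, 20, 16, 17, 16, 16, 30, 14,  7, 21, 18, 16,
       21, 20, 17, 22, 28, 29, 19, 18, 19, 20, 15, 14]), array([0.012, 0.016, 0.02 , 0.024, 0.028, 0.032, 0.036, 0.04 , 0.044,
       0.048, 0.052, 0.056, 0.06 , 0.064, 0.068, 0.072, 0.076, 0.08 ,
       0.084, 0.088, 0.092, 0.096, 0.1  , 0.104, 0.108, 0.112, 0.116,
       0.12 , 0.124, 0.128]))
308 190
166 [0.479 0.194 0.102] [206 204 218]
167 [0.479 0.194 0.099] [180 180 192]
168 [0.483 0.19  0.099] [140 139 148]
169 [0.485 0.187 0.097] [121 121 130]
170 [0.484 0.189 0.093] [118 117 125]
171 [0.483 0.19  0.09 ] [116 115 123]
172 [0.482 0.191 0.086] [117 116 125]
173 [0.488 0.184 0.087] [116 116 124]
174 [0.488 0.184 0.084] [117 116 124]
175 [0.483 0.19  0.077] [117 116 125]
176 [0.485 0.189 0.075] [117 116 124]
177 [0.486 0.187 0.073] [118 118 124]
178 [0.486 0.187 0.07 ] [117 116 123]
179 [0.488 0.184 0.069] [117 116 125]
180 [0.487 0.186 0.065] [113 113 120]
181 [0.49  0.183 0.064] [89 90 95]
182 [0.488 0.185 0.059] [68 67 72]
183 [0.49  0.184 0.057] [60 59 63]
184 [0.49  0.184 0.054] [57 55 60]
185 [0.488 0.185 0.05 ] [55 54 57]
186 [0.49  0.184 0.048] [53 51 56]
187 [0.49  0.184 0.045] [53 51 56]
188 [0.493 0.18  0.044] [53 52 56]
189 [0.491 0.183 0.039] [52 51 55]
190 [0.491 0.183 0.035] [52 51 56]
191 [0.494 0.18  0.035] [51 49 54]
192 [0.494 0.18  0.031] [52 50 55]
193 [0.494 0.179 0.029] [52 50 56]
194 [0.491 0.184 0.022] [52 52 55]
195 [0.491 0.183 0.019] [52 51 56]
196 [0.49  0.185 0.015] [59 58 62]
197 [0.497 0.177 0.018] [67 67 72]
198 [0.499 0.175 0.016] [70 70 75]
199 [0.5   0.173 0.014] [71 72 77]
200 [0.504 0.168 0.014] [73 73 79]
201 [0.506 0.167 0.013] [73 72 77]
202 [0.511 0.16  0.014] [74 74 78]
203 [0.511 0.16  0.011] [74 74 79]
```

The rim is home: shoulder at 0.061 and top at 0.100–0.101, as expected when seated. I'll ease the push and then turn clockwise.

Call:
{"api": "carry_out", "payload": {"moves": [[0, 0, -0.07, 0, 0, 0], [0, 0, 0, 0, 0, 0]]}}

```text
time: 13.65
ee_pos: [0.4802, 0.1989, 0.0437]
eef_rot: [0.659, 0.752, 0.0, 0.0]
ft_force: [-0.6, -1.7, 8.1]
width: 0.0196
grip_force: 54.9
```

Run:
```python
from h import *
to(.4795,.198,.0441)
```

```text
t 13.65 pos [0.4802 0.1989 0.0437] yaw 97.5 tilt [ 1.2e-03 -1.0e-04 -1.0e+00] F [-0.61 -1.67  8.09] T [-0.517  0.195 -0.029] w 0.0196 j7 -0.58
units [-0.019 -0.02  -0.01 ] rotz None
```

Call:
{"api": "carry_out", "payload": {"moves": [[0, 0, 0, 0, 0, 0.5], [0, 0, 0, 0, 0, 0]]}}

```text
time: 13.9
ee_pos: [0.4806, 0.1988, 0.0438]
eef_rot: [0.686, 0.728, 0.001, 0.001]
ft_force: [1.1, -1.8, 5.6]
width: 0.0196
grip_force: 54.9
```

Run:
```python
from h import *
to(.4795,.198,.0441)
```

```text
t 13.9 pos [0.4806 0.1988 0.0438] yaw 93.44 tilt [ 0.0016 -0.     -1.    ] F [ 1.13 -1.81  5.6 ] T [-0.568 -0.332 -0.027] w 0.0196 j7 -0.65
units [-0.018 -0.028 -0.009] rotz None
```

Call:
{"api": "carry_out", "payload": {"moves": [[0, 0, 0, 0, 0, 0.5], [0, 0, 0, 0, 0, 0]]}}

```text
time: 14.15
ee_pos: [0.4807, 0.1988, 0.0438]
eef_rot: [0.711, 0.704, 0.001, 0.001]
ft_force: [2.3, -3.2, 5.5]
width: 0.0201
grip_force: 54.9
```

Run:
```python
from h import *
to(.4795,.198,.0441)
```

```text
t 14.15 pos [0.4807 0.1988 0.0438] yaw 89.45 tilt [ 1.8e-03 -1.0e-04 -1.0e+00] F [ 2.28 -3.17  5.45] T [-0.584 -0.357  0.08 ] w 0.0201 j7 -0.71
units [-0.02  -0.029 -0.009] rotz None
```

Call:
{"api": "carry_out", "payload": {"moves": [[0, 0, 0, 0, 0, 0.5], [0, 0, 0, 0, 0, 0]]}}

```text
time: 14.4
ee_pos: [0.4808, 0.1987, 0.0438]
eef_rot: [0.735, 0.678, 0.001, 0.001]
ft_force: [2.1, -1.8, 5.3]
width: 0.0194
grip_force: 54.9
```

Run:
```python
from h import *
to(.4795,.198,.0441)
```

```text
t 14.4 pos [0.4808 0.1987 0.0438] yaw 85.44 tilt [ 2.e-03 -1.e-04 -1.e+00] F [ 2.05 -1.76  5.26] T [-0.594 -0.494  0.068] w 0.0194 j7 -0.78
units [-0.021 -0.03  -0.008] rotz None
```

Call:
{"api": "carry_out", "payload": {"moves": [[0, 0, 0, 0, 0, 0.5], [0, 0, 0, 0, 0, 0]]}}

```text
time: 14.65
ee_pos: [0.4808, 0.1988, 0.0438]
eef_rot: [0.757, 0.653, 0.001, 0.001]
ft_force: [2.6, -2.5, 6.1]
width: 0.0196
grip_force: 54.9
```

```bash
cat > tq.py <<'E'
from h import *
T=[]
for i in range(6): cam("top"); T.append(read_state()["torque"][2])
print("Tz",np.mean(T).round(3),np.round(T,3));to(.4795,.198,.0441)
E
python3 tq.py
```

```text
Tz 0.021 [ 0.038 -0.011  0.048  0.038 -0.024  0.039]
t 14.95 pos [0.4808 0.1988 0.0437] yaw 81.58 tilt [ 2.e-03  1.e-04 -1.e+00] F [ 2.43 -1.88  5.42] T [-0.608 -0.734  0.039] w 0.0197 j7 -0.84
units [-0.024 -0.029 -0.009] rotz None
```

Call:
{"api": "carry_out", "payload": {"moves": [[0, 0, 0, 0, 0, 0.5], [0, 0, 0, 0, 0, 0.5], [0, 0, 0, 0, 0, 0]]}}

```text
time: 15.32
ee_pos: [0.4809, 0.1987, 0.0438]
eef_rot: [0.801, 0.599, 0.001, 0.001]
ft_force: [4.5, -2.9, 4.8]
width: 0.0199
grip_force: 54.9
```

```bash
python3 tq.py
```

```text
Tz 0.025 [-0.007  0.063  0.004  0.017  0.046  0.026]
t 15.62 pos [0.4809 0.1987 0.0438] yaw 73.65 tilt [ 2.3e-03  2.0e-04 -1.0e+00] F [ 5.17 -2.71  3.98] T [-0.676 -1.252  0.026] w 0.0197 j7 -0.97
units [-0.028 -0.029 -0.009] rotz None
```

The socket has now turned 24° clockwise from where it dropped in, which is more than the total play, so the nut is following. It jammed at yaw 89.4 and was free at 97.5, so contact lies between about 88 and 97.5. A final yaw near 30 turns the nut by 58–67°.

Call:
{"api": "carry_out", "payload": {"moves": [[0, 0.025, 0, 0, 0, 0.5], [0, 0, 0, 0, 0, 0.5], [0, 0, 0, 0, 0, 0.5], [0, 0, 0, 0, 0, 0.5], [0, 0, 0, 0, 0, 0.5]]}}

```text
time: 16.25
ee_pos: [0.4815, 0.1985, 0.0437]
eef_rot: [0.893, 0.45, 0.001, 0.0]
ft_force: [3.2, -2.6, 7.2]
width: 0.0198
grip_force: 55.0
```

```bash
python3 tq.py
```

```text
Tz 0.074 [ 0.194  0.057  0.114  0.054  0.048 -0.024]
t 16.55 pos [0.4815 0.1985 0.0437] yaw 53.66 tilt [ 0.0016  0.     -1.    ] F [ 2.8  -2.69  6.39] T [-0.726 -0.765 -0.024] w 0.0194 j7 -1.3
units [-0.04  -0.033 -0.009] rotz None
```

Call:
{"api": "carry_out", "payload": {"moves": [[0, 0, 0, 0, 0, 0.5], [0, 0, 0, 0, 0, 0.5], [0, 0, 0, 0, 0, 0.5], [0, 0, 0, 0, 0, 0.5], [0, 0, 0, 0, 0, 0.5], [0, 0, 0, 0, 0, 0.5]]}}

```text
time: 17.3
ee_pos: [0.4818, 0.198, 0.0438]
eef_rot: [0.967, 0.255, 0.001, 0.001]
ft_force: [3.8, -4.5, 5.9]
width: 0.0194
grip_force: 55.0
```

```bash
python3 tq.py
python3 - <<'E'
from h import *
c,p,W=cam("scene");cv2.imwrite("pics/end.png",cv2.resize(p[120:240,230:390],(800,600))[...,::-1])
E
```

```text
Tz 0.085 [0.252 0.084 0.032 0.012 0.036 0.092]
t 17.6 pos [0.4819 0.198  0.0438] yaw 29.64 tilt [ 2.1e-03 -4.0e-04 -1.0e+00] F [ 4.69 -4.7   7.28] T [-1.045 -1.022  0.092] w 0.0194 j7 -1.7
units [-0.052 -0.029 -0.008] rotz None
```

View pics/end.png

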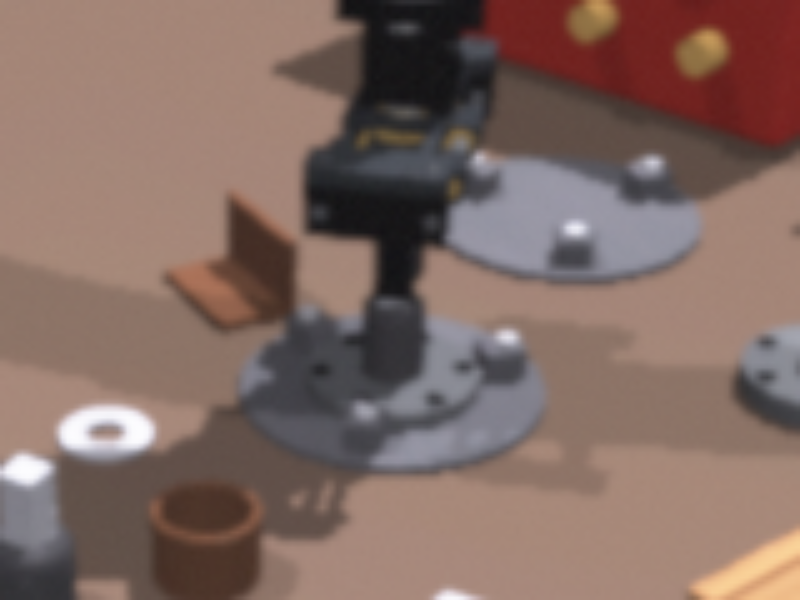

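The socket sits flat on the flange at (393,340), still held by its adapter. While turning, the wrist torque was 0.19–0.25 N m, so the nut was being driven. Handing in.

```bash
python3 -c "
from bench import r
print(r.close_job())"
```

```text
the job is handed in; nothing more can be done
None
```

The 24 mm socket fits: it went fully home on the jig nut, which I turned clockwise by about 58–68° (worked out from the gripper angle), and I handed the job in with the socket seated and still held by its adapter. I tried only this one, since the smallest socket can't be too large if it goes down; the first grasp closed on air just above it because the reported height was about 38 mm off.

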